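Clear the notebook and present the notched filter plate, label up

ROBOT

A 7-joint arm with a two-finger parallel gripper is mounted at the origin on a cart in front of the work surface, level with it; the furniture and walls round the work are solid. World frame = base frame: x ahead of the robot, y to its left, z up, the work surface at z = 0. Lengths are in m, angles in rad, forces in N, time in s.
With the tool pointing down it reaches from about 0.4 to 0.875 m from the base axis. Payload 19.3 kg.
Tool frame: the origin (TCP) lies at the very end of the fingers, on their centre line; the grasp point (between the pads) lies 19 mm behind it; z points along the fingers, y is the direction in which the jaws open and shut (so a half turn about z gives the same grasp; the last joint's range is limited). The gripper opens to 85 mm and grips with 20 to 120 N. Pads are 22 mm wide; open, the fingers measure 114 mm over their backs; the gripper's body (76 mm by 85 mm) begins 54 mm behind the grasp point. The pads swing forward as they close: fully open they stand 13 mm farther back than shut.
Start: joints at [-1.408, 0.521, -0.036, 1.599, 0.021, 1.021, -0.113], TCP at [0.144, 0.608, 0.231] pointing down, gripper open.
Joint ranges: [-2.91, 2.91], [-0.3, 2.13], [-1.5, 1.42], [0.17, 2.43], [-1.26, 4.41], [0.16, 1.93], [-2.52, 2.52]. Speed limits (rad/s): [1.89, 1.89, 2.39, 2.39, 3.01, 3.01, 3.01].

INTERFACE

Orientations are given as [roll, pitch, yaw] about the fixed x, y, z axes, in that order (R = Rz(yaw) Ry(pitch) Rx(roll)).
In Python, from workcell import bot gives the robot as it stands.
- The arm moves only by the tool carry_out, never from a script. Its argument "targets" is a list of rows, each a list of 7 numbers: the shift along the tool's x, y, z in mm, then the turn, a rotation vector about the tool's x, y, z in units of 6 degrees (1.0 is 6 degrees), then the closure in counts, from 0 (fully open) to 255 (shut). A call has 1 to 5 rows; each row shifts and turns the commanded pose from where the row before left it, along the tool's axes as they then stand; what a row does not reach is not made up. A row lasts 1/12 s, in which the tool goes at most 41.7 mm and 7.16 degrees, less where a joint would pass 70% of its speed; a pose out of reach is approached as far as the arm can. A call is refused whole if a number of a shift passes 41.7 or a number of a turn 1, either way. A call with a gripper value outside its range is refused whole. The fingers move at their own pace and stop on an object; "force" is the grip in N (left out, the last holds). Time passes only in rows, so rows that do not move let the fingers close. It gives the time, the measured TCP pose, the force and the opening at its end, in the units of the state.
- bot.observe(): the state, without advancing time (a new reading comes with each control period).
- bot.grab_frame(name): name is "scene" or "side" or "wrist"; returns a dict with "color" (400x640x3 uint8, red, green, blue), "z_map" (400x640 float32, m along the optical axis (not along the pixel's ray), 0 where there is no reading), "K" (3x3 intrinsics, pixels), "cam_to_world" (4x4, takes a point from camera to world coordinates); the wrist camera has in their place "T_tool_cam" (4x4, takes a point from camera to tool coordinates, whose origin is the TCP and whose axes are the flange's). Camera axes: x right, y down, z forward; pixel columns grow to the right and rows downward; lengths in m; the calibration is good to about 2 mm. A picture is of the moment at which its call begins: read the wrist's pose just before it.
- bot.job_done(): hands the job in, once; it reports no verdict.
The state is a dict: "clock": time; "qpos": joint angles; "qd": joint speeds; "joint_efforts": joint torques, N m; "position": TCP position; "tool_rot": TCP orientation; "force": force on the tool from outside, world axes, zero at the start; "moment": the same for the moment, N m; "grip_width": finger opening in m.
Only numpy, scipy, OpenCV 4.12 (cv2) and the standard library are available. Lean on these libraries where they do the work, as an engineer would, in place of code of your own. Each camera call takes 0.05 s, during which the arm holds its last target. There are 200 camera calls.

TASK

Put the two wooden packing offcuts lying on the lab notebook into the open waste bin. Then find the one filter plate in the rack that has a small corner notch, which marks its frosted label end, take it by the other, plain half so that the label stays uncovered, and hold it still with its label 10 to 30 cm above the middle of the notebook, the label face tipped well up (45 degrees or flatter); finish while still holding it there. Leave the two unnotched plates in the rack and do not disturb the other things on the table.

Things in the scene. Friction and masses are not known exactly. Their poses are not given: they have to be found in the camera images.
- plate: aluminium plate to present, 76 (x) x 8 (y) x 36 (z) mm, 42-84 g, on its long edge in a slot; origin mid lower edge; +z up. +x: to the frosted end, whose upper corner (+x, +z) has a 10 x 10 mm through notch: seen from the label side, at top right. Label face looks along -y, label at x 14 to 36 mm. Round window mid-plate, flush. Pinch the 8 mm at negative x, 10 N or more
- plate_label (a point): a point on the label face in the middle of the frosted field: x = 26, y = -4, z = 16 mm in the plate's frame, same axes
- blank_a: plain plate of the same size and window, without notch or label, in another slot; same axes. Stays in the rack
- blank_b: second plain plate, like blank_a. Stays in the rack
- rack: fixed black rack 94 (x) x 108 (y) x 16 mm, at any yaw; origin under its centre. Three slots along its x at y = -34, 0, +34 mm, each 79 x 9.4 mm, 12 mm deep, floor 4 mm above the table; a plate in it tops out 40 mm above the table, 24 mm clear of the rack. Which plate is in which slot varies
- notebook: fixed closed black lab notebook, 210 (its x) x 153 (its y) x 12 mm (16 at the wire binding), lying flat with its long side roughly across in front of the robot; origin under its centre
- offcut_a: stepped wooden packing offcut on the notebook: 44 (x) x 28 (y) x 16 mm with a second step up to 28 mm high over its -x half; origin at the centre of its underside. Grasp across the 28 mm
- offcut_b: chunky wooden packing offcut on the notebook: 38 (x) x 30 (y) x 22 mm with an 18 x 18 mm knob on top up to 29 mm high; origin at the centre of its underside. Grasp across the 30 mm
- bin: fixed open grey waste bin standing on the table, 120 (x) x 170 (y) x 50 mm high, walls 4 mm; origin under its centre
- bin_in (a point): centre of the bin's inner floor, about 4 mm above the table, axes as the bin
- usb: blue memory stick, 18 x 46 x 8 mm, lying on the notebook near its far long edge; stays
- post: steel post 13 mm thick, 53 mm tall, standing on the table; stays
- vial: small capped vial, 15 mm thick, 48 mm tall, standing on the table; stays
- tin: round tin 66 mm wide, 27 mm tall, farther back between the screens; stays
- tape: roll of black tape 58 mm wide, 19 mm tall, at the left; stays
- lens_tube: black lens tube 30 mm wide and tall, at the right; stays

How it is judged:
On the way, in this order (a step that is already met when the one before it is completed fails the run):
1. both offcuts lie in the bin, let go, before the notched plate is drawn from its slot (x of offcut_a in the frame of bin_in between -0.056 and 0.056 m and y of offcut_a in the frame of bin_in between -0.081 and 0.081 m and z of each of offcut_a, offcut_b in the frame of bin_in below 0.04 m and contact force between each of offcut_a, offcut_b and the fingers below 0.05 N and x of offcut_b in the frame of bin_in between -0.056 and 0.056 m and y of offcut_b in the frame of bin_in between -0.081 and 0.081 m and distance of plate from where it was at the start of the episode below 0.012 m), for 0.2 s.
2. the notched plate is lifted clear of the rack in the fingers (height (world z) of plate above 0.06 m and contact force between plate and the fingers above 0.5 N), for 0.1 s.
At the end, for the whole second after the job is handed in: Offcuts in the bin, let go. Notched plate held still (<3 cm/s) in the fingers by its plain half (grip at plate x < 2 mm), clear of the notebook; label point within 70 mm, from above, of the notebook centre, 0.102 to 0.33 m above the table; label normal within 55 degrees of straight up (x of offcut_a in the frame of bin_in between -0.056 and 0.056 m and y of offcut_a in the frame of bin_in between -0.081 and 0.081 m and z of each of offcut_a, offcut_b in the frame of bin_in below 0.04 m and contact force between each of offcut_a, offcut_b and the fingers below 0.05 N and x of offcut_b in the frame of bin_in between -0.056 and 0.056 m and y of offcut_b in the frame of bin_in between -0.081 and 0.081 m and horizontal distance between plate_label and notebook below 0.07 m and height (world z) of plate_label between 0.102 and 0.33 m and angle between plate's own y axis and vertical above 2.18159 rad and x of the grasp point in the frame of plate below 0.002 m and contact force between plate and the fingers above 0.5 N and contact force between plate and notebook below 0.05 N and linear speed of plate below 0.03 m/s); the arm keeps its last pose, push and grip.
It fails at once if an unnotched plate is moved more than 2 cm (distance of any of blank_a, blank_b from where it was at the start of the episode above 0.02 m).
It fails at once if the memory stick, post, vial, tin, tape roll or lens tube is moved more than 4 cm (distance of any of usb, post, vial, tin, tape, lens_tube from where it was at the start of the episode above 0.04 m).
It also fails if it takes over 72 s, if anything falls off the work surface, if the arm or the gripper's body presses on something with over 40 N, if the wrist force passes 120 N, or if a joint passes its speed limit or range.

## Working session

There is one attempt and no reset: what is moved stays moved. The work goes in short steps, Python scripts to look and compute and a tool call to move; the robot and the scene stay as the last step left them, time stands still between calls to the robot, and variables do not carry over. Pictures are saved under pics/ and viewed, about 8 in all and at most 12, crops included, and the job is handed in when it is done.

Besides the shell and the picture viewer there is one more tool, called after "Call:" as name(argument=value, ...) on one line, values as JSON. carry_out: Moves the arm, as the interface text tells. Its arguments: {"type":"object","properties":{"targets":{"type":"array","items":{"type":"array","items":{"type":"number"}}},"force":{"type":"number"}},"required":["targets"]}

```bash
mkdir -p pics; cat > h.py <<'E'
import numpy as np, cv2
from scipy.spatial.transform import Rotation as R
from workcell import bot
def pts(f,T=None):
    z=f["z_map"];K=f["K"];T=f["cam_to_world"] if T is None else T
    v,u=np.mgrid[:z.shape[0],:z.shape[1]]
    P=np.stack([(u-K[0,2])/K[0,0]*z,(v-K[1,2])/K[1,1]*z,z],-1)
    W=P@T[:3,:3].T+T[:3,3]; W[z==0]=np.nan
    return W
def tool(s):
    T=np.eye(4);T[:3,:3]=R.from_euler('xyz',s["tool_rot"]).as_matrix();T[:3,3]=s["position"];return T
def save(f,n,crop=None,k=1):
    c=f["color"]
    if crop: c=c[crop[1]:crop[3],crop[0]:crop[2]]
    cv2.imwrite("pics/"+n,cv2.resize(c[...,::-1],None,fx=k,fy=k,interpolation=cv2.INTER_CUBIC))
E
python3 - <<'E'
from h import *
s=bot.observe();print(s)
for n in("scene","side"):
    f=bot.grab_frame(n);save(f,n+".png");np.savez(n,**f);print(f["cam_to_world"].round(3).tolist())
E
```

```text
{'clock': 0.0, 'qpos': array([-1.40822708,  0.52203052, -0.03633907,  1.59995809,  0.02121925,
        1.02111328, -0.11279028]), 'qd': array([-0.00018808,  0.00013544,  0.00062067,  0.00055143,  0.00070998,
       -0.00055434, -0.0002262 ]), 'joint_efforts': array([-1.79675284e-03, -9.27109051e+01,  1.97895862e+00, -3.69929409e+01,
        1.76573783e-02,  8.31015495e-03,  3.89903960e-05]), 'position': array([0.14413014, 0.60782636, 0.2307332 ]), 'tool_rot': array([-3.14047266e+00,  9.00822885e-05,  2.90884249e+00]), 'force': array([ 0.29400219, -0.51607251, -0.40457941]), 'moment': array([ 0.01422452,  0.00389916, -0.05176528]), 'grip_width': 0.08526686379814566}
[[0.487, -0.399, 0.777, -0.494], [-0.873, -0.222, 0.433, -0.511], [-0.0, -0.89, -0.457, 0.633], [0.0, 0.0, 0.0, 1.0]]
[[-0.976, -0.114, 0.184, 0.202], [-0.216, 0.477, -0.852, 1.43], [0.009, -0.872, -0.49, 0.857], [0.0, 0.0, 0.0, 1.0]]
```

View pics/scene.png

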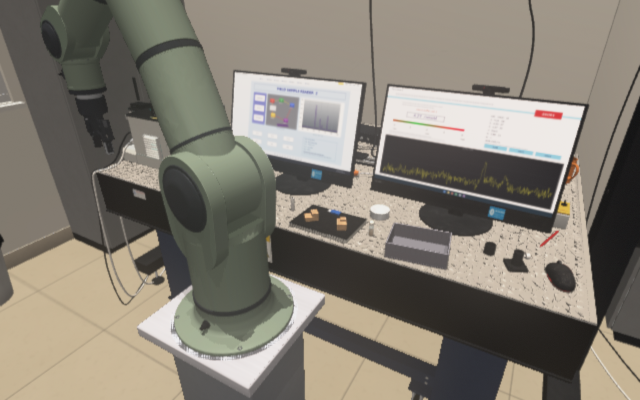

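View pics/side.png

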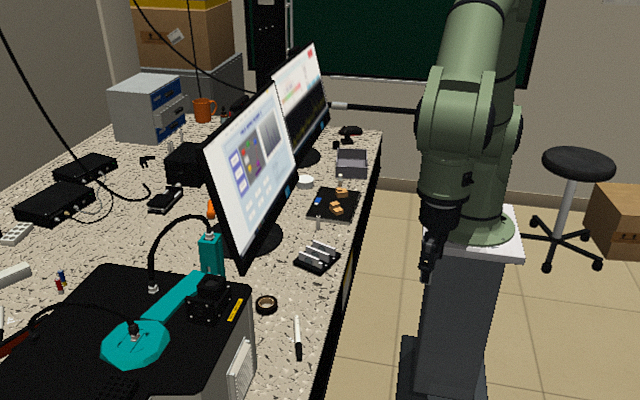

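The scene view shows the notebook at (330,222) with the offcuts at (313,215) and (342,223), and the bin at (418,245). The side view shows the rack with three plates at (318,257), the tape at (266,305) and the notebook at (333,204).

```bash
python3 - <<'E'
from h import *
for n,ps in (("scene",dict(nb=(330,226),offA=(313,214),offB=(342,222),bin=(418,249),tin=(379,212),post=(292,203),vial=(372,229),lens=(490,248))),("side",dict(rack=(318,257),nb=(333,213),off1=(336,208),off2=(342,191),usb=(318,201),post=(318,222),tape=(266,305),tin=(306,182),bin=(350,165),mon=(265,238)))):
    W=pts(dict(np.load(n+".npz")))
    for k,(u,v) in ps.items(): print(n,k,W[v,u].round(3))
# top-down height map from both
def ortho(n,x0=.3,x1=.9,y0=-.5,y1=.6,res=.002):
    f=dict(np.load(n+".npz"));W=pts(f).reshape(-1,3);c=f["color"].reshape(-1,3)
    m=(W[:,0]>x0)&(W[:,0]<x1)&(W[:,1]>y0)&(W[:,1]<y1)&(W[:,2]>-.02)&(W[:,2]<.15)
    W=W[m];c=c[m];im=np.zeros((int((x1-x0)/res),int((y1-y0)/res),3),np.uint8)
    for o in np.argsort(W[:,2]):
        i=int((x1-W[o,0])/res);j=int((y1-W[o,1])/res); im[max(i-1,0):i+2,max(j-1,0):j+2]=c[o]
    return im
a=np.vstack([ortho("scene"),ortho("side")]);cv2.imwrite("pics/ortho.png",a[...,::-1]);print(a.shape)
E
```

```text
scene nb [ 0.427 -0.024  0.01 ]
scene offA [0.426 0.038 0.037]
scene offB [ 0.434 -0.063  0.032]
scene bin [ 0.379 -0.32   0.048]
scene tin [ 0.562 -0.136  0.026]
scene post [0.468 0.146 0.031]
scene vial [ 0.45  -0.158  0.026]
scene lens [ 0.517 -0.488  0.026]
side rack [0.436 0.323 0.02 ]
side nb [0.442 0.065 0.012]
side off1 [0.433 0.059 0.029]
side off2 [ 0.434 -0.057  0.031]
side usb [0.504 0.012 0.02 ]
side post [0.472 0.159 0.031]
side tape [ 0.527  0.522 -0.002]
side tin [ 0.573 -0.103  0.026]
side bin [ 0.447 -0.324  0.004]
side mon [0.581 0.351 0.082]
(600, 550, 3)
```

View pics/ortho.png

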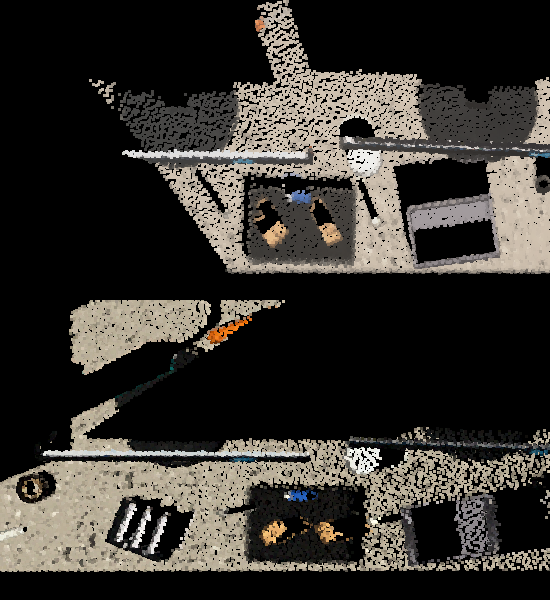

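Both offcuts lie on the notebook, around (0.43, 0.05) and (0.43, -0.06). The rack is near (0.44, 0.30) and the bin near (0.42, -0.32). I'll move above the rack and look from close by.

Call:
carry_out(targets=[[-33, -24, 0, 0, 0, 0, 0], [-33, -24, 0, 0, 0, 0, 0], [-33, -24, 0, 0, 0, 0, 0], [-33, -24, 0, 0, 0, 0, 0], [-33, -24, 0, 0, 0, 0, 0]])

```text
clock: 0.52
position: [0.2779, 0.4515, 0.2311]
tool_rot: [-3.141, -0.0, 2.909]
force: [0.4, 0.6, 0.2]
grip_width: 0.0854
```

Call:
carry_out(targets=[[-33, -24, 0, 0, 0, 0, 0], [-33, -24, 0, 0, 0, 0, 0], [-33, -24, 0, 0, 0, 0, 0], [-33, -24, 0, 0, 0, 0, 0], [0, 0, 0, 0, 0, 0, 0]])

```text
clock: 0.93
position: [0.3881, 0.3229, 0.2314]
tool_rot: [-3.14, 0.002, 2.9]
force: [2.0, -2.2, -1.6]
grip_width: 0.0856
```

```bash
python3 - <<'E'
from h import *
s=bot.observe();f=bot.grab_frame("wrist");save(f,"w1.png");np.savez("w1",s=tool(s),**f);print(s["clock"],s["position"],s["tool_rot"],s["qpos"].round(2));print(f["T_tool_cam"].round(3),f["K"])
E
```

```text
0.9333 [0.38810058 0.32291355 0.23135281] [-3.13973353e+00  2.08677707e-03  2.90023262e+00] [-0.85  0.33  0.05  1.91 -0.02  0.9   0.54]
[[-0.001 -0.966 -0.259  0.065]
 [ 1.    -0.001 -0.    -0.001]
 [ 0.    -0.259  0.966 -0.142]
 [ 0.     0.     0.     1.   ]] [[310.71506218   0.         324.09149487]
 [  0.         310.71506218 201.77754314]
 [  0.           0.           1.        ]]
```

View pics/w1.png

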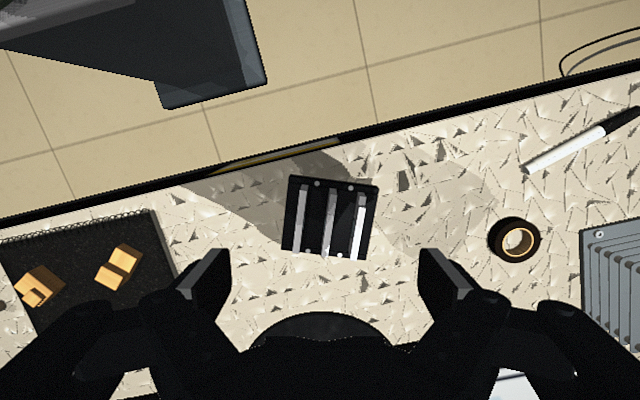

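The wrist view shows the rack at (330,218) with three plates, offcut_a (stepped) at (120,267) and offcut_b (knob) at (40,287). Next I'll rectify this to metric views.

```bash
cat >> h.py <<'E'
def rect(f,T,cx,cy,h,half=.07,k=4):
    # ortho view of plane z=h; px: col=(cy+half-y)*1000*k, row=(cx+half-x)*1000*k
    n=int(2000*half*k);r,c=np.mgrid[:n,:n]
    P=np.stack([cx+half-r/1000/k,cy+half-c/1000/k,np.full(r.shape,h)],-1)
    C=(P-T[:3,3])@T[:3,:3];K=f["K"]
    u=K[0,0]*C[...,0]/C[...,2]+K[0,2];v=K[1,1]*C[...,1]/C[...,2]+K[1,2]
    return cv2.remap(f["color"],u.astype(np.float32),v.astype(np.float32),cv2.INTER_CUBIC)
E
python3 - <<'E'
from h import *
f=dict(np.load("w1.npz"));T=f["s"]@f["T_tool_cam"];W=pts(f,T)
print(W[218,330],W[267,120],W[287,40])
a=rect(f,T,.43,.30,.04,.07,3)
cv2.imwrite("pics/r1.png",np.hstack([a,rect(f,T,.43,.05,.02,.07,3)])[:,:,::-1])
# notebook region, heights
def blob(lo,hi,x0,x1,y0,y1):
    m=(W[...,2]>lo)&(W[...,2]<hi)&(W[...,0]>x0)&(W[...,0]<x1)&(W[...,1]>y0)&(W[...,1]<y1)
    n,l,st,c=cv2.connectedComponentsWithStats(m.astype(np.uint8))
    for i in range(1,n):
        if st[i,4]>25:
            p=W[l==i];r=cv2.minAreaRect((p[:,:2]*1000).astype(np.float32));print(lo,hi,st[i,4],c[i].round(),[np.round(q,1) for q in r],p[:,2].mean().round(4))
blob(.019,.05,.3,.5,-.1,.12);blob(.036,.05,.3,.5,-.1,.12);blob(.028,.06,.3,.55,.2,.4);blob(.01,.06,.3,.55,.2,.4)
E
```

```text
[0.43144587 0.31791143 0.03965118] [0.43467415 0.05365386 0.02844018] [ 0.4347367  -0.04904796  0.03298518]
0.019 0.05 1124 [118. 268.] [array([433.9,  51.7]), array([28.3, 45.2]), np.float64(42.2)] 0.0319
0.019 0.05 1103 [ 37. 287.] [array([435.3, -58.1]), array([38.1, 32.7]), np.float64(28.2)] 0.0325
0.036 0.05 436 [109. 277.] [array([441.1,  43.5]), array([28. , 23.1]), np.float64(41.1)] 0.0391
0.036 0.05 245 [ 33. 298.] [array([444.4, -58. ]), array([17.6, 20.7]), np.float64(28.4)] 0.0398
0.028 0.06 484 [300. 220.] [array([428.2, 282.7]), array([ 9. , 76.4]), np.float64(68.5)] 0.0388
0.028 0.06 491 [329. 224.] [array([440.6, 314.1]), array([ 8.9, 75.8]), np.float64(67.9)] 0.0387
0.028 0.06 529 [358. 228.] [array([453.1, 345.5]), array([ 8.7, 76.2]), np.float64(68.7)] 0.0372
0.01 0.06 6542 [329. 218.] [array([440.9, 314.2]), array([108.1,  94.9]), np.float64(68.3)] 0.0207
```

View pics/r1.png

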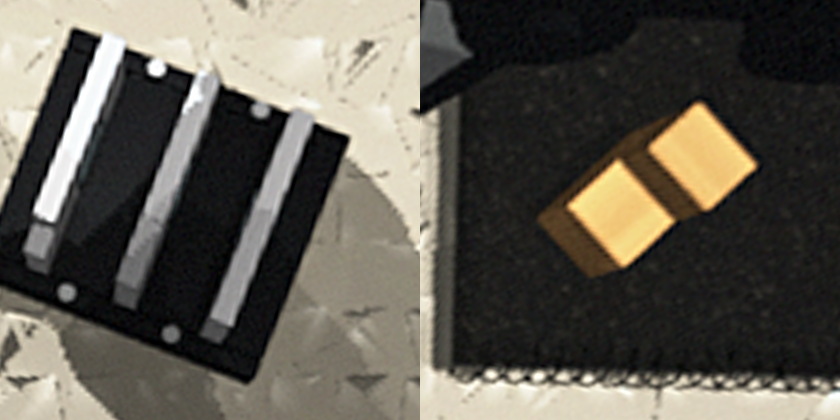

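```bash
python3 - <<'E'
from h import *
f=dict(np.load("w1.npz"));T=f["s"]@f["T_tool_cam"];W=pts(f,T).reshape(-1,3)
a=np.radians(-21.6);u=np.array([np.cos(a),np.sin(a)]);v=np.array([-u[1],u[0]])
for c in([.428,.2827],[.4406,.3141],[.4531,.3455]):
    d=W[:,:2]-c;p=d@u;q=d@v;col=f["color"].reshape(-1,3)
    print(c)
    for e in range(-40,40,5):
        m=(p*1000>=e)&(p*1000<e+5)&(abs(q)<.003)
        print((e,round(1000*np.nanmedian(W[m,2])),round(1000*np.nanmax(W[m,2])),col[m].mean(0).round().tolist()[0]) if m.any() else e,end=' ')
    print()
print(T.round(3))
E
```

```text
[0.428, 0.2827]
(-40, 30, 40, 94.0) (-35, 39, 40, 153.0) (-30, 40, 41, 152.0) (-25, 40, 41, 154.0) (-20, 40, 41, 153.0) (-15, 39, 40, 154.0) (-10, 39, 41, 152.0) (-5, 39, 41, 153.0) (0, 39, 41, 162.0) (5, 40, 41, 181.0) (10, 40, 41, 180.0) (15, 39, 41, 181.0) (20, 39, 41, 180.0) (25, 39, 41, 181.0) (30, 39, 40, 179.0) (35, 39, 41, 177.0) 
[0.4406, 0.3141]
(-40, 28, 40, 82.0) (-35, 39, 41, 111.0) (-30, 39, 40, 116.0) (-25, 39, 41, 127.0) (-20, 39, 41, 138.0) (-15, 39, 40, 155.0) (-10, 40, 41, 169.0) (-5, 39, 40, 179.0) (0, 39, 41, 179.0) (5, 39, 41, 179.0) (10, 39, 40, 182.0) (15, 39, 41, 179.0) (20, 39, 41, 181.0) (25, 39, 41, 210.0) (30, 40, 41, 197.0) (35, 39, 40, 190.0) 
[0.4531, 0.3455]
(-40, 25, 31, 95.0) (-35, 29, 31, 144.0) (-30, 35, 40, 154.0) (-25, 40, 41, 243.0) (-20, 40, 41, 243.0) (-15, 39, 42, 243.0) (-10, 39, 40, 243.0) (-5, 39, 41, 247.0) (0, 40, 41, 249.0) (5, 39, 41, 249.0) (10, 40, 41, 250.0) (15, 39, 41, 249.0) (20, 39, 41, 250.0) (25, 39, 41, 250.0) (30, 39, 41, 249.0) (35, 39, 41, 230.0) 
[[ 0.24   0.937  0.253  0.324]
 [ 0.971 -0.232 -0.065  0.338]
 [-0.002  0.261 -0.965  0.373]
 [ 0.     0.     0.     1.   ]]
```

The notched plate is in the left slot, centre (0.453, 0.3455), with the notch at its near end, so the label faces left and the plain half is the far end. First I'll go to offcut_a.

Call:
carry_out(targets=[[-16, -36, 0, 0, 0, 0, 100], [-16, -36, 0, 0, 0, 0, 100], [-16, -36, 0, 0, 0, 0, 100], [-16, -36, 0, 0, 0, 0, 100], [-16, -36, 0, 0, 0, 0, 100]])

```text
clock: 1.4
position: [0.4193, 0.1347, 0.2313]
tool_rot: [3.141, -0.0, 2.91]
force: [1.4, 0.4, -0.9]
grip_width: 0.052
```

Call:
carry_out(targets=[[-15, -36, 0, 0, 0, 0, 100], [-15, -36, 0, 0, 0, 0, 100], [0, 0, 20, 0, 0, 0.945, 100], [0, 0, 20, 0, 0, 0.945, 100], [0, 0, 20, 0, 0, 0.945, 100]])

```text
clock: 1.82
position: [0.4324, 0.0588, 0.1707]
tool_rot: [3.141, 0.001, 2.606]
force: [-0.3, 0.6, -0.1]
grip_width: 0.052
```

Call:
carry_out(targets=[[0, 0, 20, 0, 0, 0.945, 100], [0, 0, 20, 0, 0, 0.945, 100], [0, 0, 20, 0, 0, 0.945, 100], [0, 0, 0, 0, 0, 0, 100], [0, 0, 0, 0, 0, 0, 100]])

```text
clock: 2.23
position: [0.4317, 0.0592, 0.111]
tool_rot: [-3.14, -0.001, 2.319]
force: [-0.3, 0.6, 0.7]
grip_width: 0.0518
```

```bash
cat >> h.py <<'E'
def to(s,x,y,z,pinch=None):
    "tool-axis shift in mm (and yaw turn units) to world target, tool kept"
    T=tool(s);d=(np.array([x,y,z])-T[:3,3])@T[:3,:3]*1000;print("shift mm",d.round(1),"pos",T[:3,3].round(4))
    if pinch is not None:
        c=np.degrees(np.arctan2(T[1,1],T[0,1]));e=(pinch-c+90)%180-90;print("pinch",c.round(1),"turn z units",round(-e/6,2))
def blobs(W,lo,hi,x0,x1,y0,y1,n0=25):
    m=(W[...,2]>lo)&(W[...,2]<hi)&(W[...,0]>x0)&(W[...,0]<x1)&(W[...,1]>y0)&(W[...,1]<y1)
    n,l,st,c=cv2.connectedComponentsWithStats(m.astype(np.uint8))
    for i in range(1,n):
        if st[i,4]>n0:
            p=W[l==i];r=cv2.minAreaRect((p[:,:2]*1000).astype(np.float32));print(st[i,4],c[i].round(),[np.round(q,1).tolist() for q in r],p[:,2].mean().round(4))
E
python3 - <<'E'
from h import *
s=bot.observe();f=bot.grab_frame("wrist");T=tool(s)@f["T_tool_cam"];np.savez("w2",s=tool(s),**f);W=pts(f,T)
print(s["clock"],s["grip_width"],s["tool_rot"],s["qpos"].round(2))
blobs(W,.019,.05,.3,.5,-.1,.12);blobs(W,.005,.05,.3,.52,-.15,.13,400)
to(s,.434,.052,.017,42)
E
```

```text
2.2333 0.05177929840834192 [-3.13953303e+00 -8.31533091e-04  2.31882269e+00] [-0.47  0.44  0.25  2.19 -0.21  0.53  0.69]
2332 [321. 219.] [[434.4, 51.1], [27.9, 44.1], 42.0] 0.033
27950 [308. 235.] [[446.6, 1.4], [202.4, 148.7], 88.3] 0.0142
shift mm [-6.9 -3.  94. ] pos [0.4317 0.0592 0.111 ]
pinch 42.9 turn z units 0.14
```

Call:
carry_out(targets=[[-3, -2, 25, 0, 0, 0.1, 100], [-4, -2, 25, 0, 0, 0, 100], [0, 0, 24, 0, 0, 0, 100], [0, 0, 20, 0, 0, 0, 100], [0, 0, 0, 0, 0, 0, 100]], force=40)

```text
clock: 2.7
position: [0.4334, 0.0511, 0.0159]
tool_rot: [-3.14, -0.002, 2.307]
force: [-1.2, -0.9, -1.3]
grip_width: 0.0519
```

Call:
carry_out(targets=[[0, 0, 0, 0, 0, 0, 255], [0, 0, 0, 0, 0, 0, 255], [0, 0, 0, 0, 0, 0, 255], [0, 0, 0, 0, 0, 0, 255], [0, 0, 0, 0, 0, 0, 255]])

```text
clock: 3.12
position: [0.4348, 0.0512, 0.019]
tool_rot: [3.139, 0.001, 2.305]
force: [-1.2, -0.3, 12.9]
grip_width: 0.0272
```

Call:
carry_out(targets=[[0, 0, -30, 0, 0, 0, 255], [0, 0, -35, 0, 0, 0, 255], [0, 0, -35, 0, 0, 0, 255], [0, 0, -35, 0, 0, 0, 255], [0, 0, 0, 0, 0, 0, 255]])

```text
clock: 3.53
position: [0.4365, 0.0515, 0.1587]
tool_rot: [3.133, 0.003, 2.305]
force: [2.5, 0.1, 0.2]
grip_width: 0.0272
```

```bash
python3 - <<'E'
from h import *
s=bot.observe();to(s,.42,-.32,.15,None);print(s["tool_rot"],s["grip_width"],s["qpos"].round(2))
for n in("scene","side"):
    W=pts(dict(np.load(n+".npz")));blobs(W,.035,.06,.3,.55,-.45,-.2,20)
    blobs(W,.006,.02,.34,.56,-.14,.13,60)
E
```

```text
shift mm [-264.8 -261.1    7.4] pos [0.4365 0.0515 0.1587]
[3.13316597 0.00339225 2.30468707] 0.027179437768705975 [-0.5   0.35  0.31  2.16 -0.18  0.64  0.67]
630 [419. 241.] [[436.1, -305.5], [127.1, 170.6], 8.7] 0.0431
1377 [328. 223.] [[448.3, -3.7], [213.8, 159.5], 88.2] 0.0113
250 [351. 160.] [[441.0, -302.7], [119.6, 186.7], 8.5] 0.0435
1215 [333. 205.] [[449.8, -2.0], [226.7, 153.4], 88.5] 0.012
```

Call:
carry_out(targets=[[-29, -27, 0, 0, 0, 0, 255], [-29, -27, 0, 0, 0, 0, 255], [-29, -27, 0, 0, 0, 0, 255], [-29, -27, 0, 0, 0, 0, 255], [-29, -27, 0, 0, 0, 0, 255]])

```text
clock: 3.95
position: [0.4308, -0.1488, 0.1537]
tool_rot: [3.14, 0.001, 2.306]
force: [2.4, 0.6, 0.2]
grip_width: 0.0271
```

Call:
carry_out(targets=[[-30, -28, 0, 0, 0, 0, 255], [-30, -28, 0, 0, 0, 0, 255], [-30, -27, 0, 0, 0, 0, 255], [0, 0, 0, 0, 0, 0, 255], [0, 0, 0, 0, 0, 0, 255]])

```text
clock: 4.37
position: [0.4289, -0.2718, 0.1535]
tool_rot: [3.141, 0.002, 2.301]
force: [0.1, 1.1, -1.3]
grip_width: 0.0269
```

```bash
python3 - <<'E'
from h import *
s=bot.observe();f=bot.grab_frame("wrist");T=tool(s)@f["T_tool_cam"];W=pts(f,T)
print(s["grip_width"],s["tool_rot"],s["qpos"].round(2));save(f,"w3.png")
blobs(W,.035,.06,.3,.55,-.45,-.2,200);to(s,.432,-.269,.035)
E
```

```text
0.026899036929329836 [3.14126825e+00 1.77014045e-03 2.30094298e+00] [ 0.2   0.47  0.33  1.99 -0.22  0.71  1.39]
2821 [317. 195.] [[439.1, -304.1], [120.1, 169.4], 8.4] 0.047
520 [307. 326.] [[499.0, -373.7], [42.4, 21.0], 46.3] 0.0452
shift mm [  0.3   4.1 118.5] pos [ 0.4289 -0.2718  0.1535]
```

View pics/w3.png

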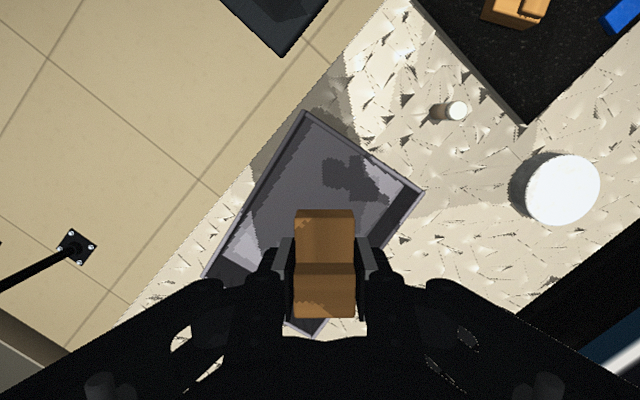

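The bin centre is (0.439, -0.304) with yaw 8°, and offcut_a hangs in the fingers at (325,265). I'll lower and release it.

Call:
carry_out(targets=[[0, 4, 30, 0, 0, 0, 255], [0, 0, 30, 0, 0, 0, 255], [0, 0, 30, 0, 0, 0, 255], [0, 0, 24, 0, 0, 0, 255], [0, 0, 0, 0, 0, 0, 255]])

```text
clock: 4.83
position: [0.4313, -0.2644, 0.0355]
tool_rot: [-3.14, -0.005, 2.307]
force: [-1.4, 0.7, -1.0]
grip_width: 0.027
```

Call:
carry_out(targets=[[0, 0, 0, 0, 0, 0, 120], [0, 0, 0, 0, 0, 0, 120], [0, 0, 0, 0, 0, 0, 120], [0, 0, -30, 0, 0, 0, 120], [0, 0, -35, 0, 0, 0, 120]])

```text
clock: 5.25
position: [0.4317, -0.2664, 0.1041]
tool_rot: [-3.141, -0.002, 2.305]
force: [1.1, 0.8, 0.5]
grip_width: 0.0447
```

Call:
carry_out(targets=[[0, 0, -35, 0, 0, 0, 120], [20, 18, -15, 0, 0, 0, 100], [29, 27, 0, 0, 0, 0, 100], [29, 27, 0, 0, 0, 0, 100], [0, 0, 0, 0, 0, 0, 100]])

```text
clock: 5.67
position: [0.4345, -0.1537, 0.1547]
tool_rot: [3.138, -0.001, 2.312]
force: [1.7, -0.0, 0.1]
grip_width: 0.0519
```

```bash
python3 - <<'E'
from h import *
s=bot.observe();f=bot.grab_frame("wrist");T=tool(s)@f["T_tool_cam"];W=pts(f,T)
print(s["clock"],s["grip_width"],s["tool_rot"],s["qpos"].round(2));save(f,"w4.png")
blobs(W,.019,.05,.3,.5,-.11,.12,200);blobs(W,.012,.045,.4,.48,-.36,-.24,100)
to(s,.435,-.058,.11,118)
E
```

```text
5.6667 0.051901253682796675 [ 3.13830775e+00 -7.08523660e-04  2.31200204e+00] [-0.05  0.4   0.33  2.11 -0.21  0.67  1.17]
1851 [403. 114.] [[436.3, -59.2], [38.4, 30.0], 27.8] 0.0349
shift mm [70.2 64.9 45. ] pos [ 0.4345 -0.1537  0.1547]
pinch 42.5 turn z units -12.59
```

Call:
carry_out(targets=[[23, 22, 0, 0, 0, 0, 100], [23, 22, 0, 0, 0, 0, 100], [23, 21, 0, 0, 0, 0, 100], [0, 0, 4, 0, 0, -0.97, 100], [0, 0, 4, 0, 0, -0.97, 100]])

```text
clock: 6.13
position: [0.4365, -0.0644, 0.1464]
tool_rot: [3.14, 0.002, 2.515]
force: [1.0, -1.6, -0.1]
grip_width: 0.0515
```

Call:
carry_out(targets=[[0, 0, 4, 0, 0, -0.97, 100], [0, 0, 4, 0, 0, -0.97, 100], [0, 0, 4, 0, 0, -0.97, 100], [0, 0, 4, 0, 0, -0.97, 100], [0, 0, 4, 0, 0, -0.97, 100]])

```text
clock: 6.55
position: [0.4362, -0.0668, 0.1262]
tool_rot: [-3.141, 0.002, 3.02]
force: [0.1, 0.4, -0.4]
grip_width: 0.0521
```

Call:
carry_out(targets=[[0, 0, 4, 0, 0, -0.97, 100], [0, 0, 4, 0, 0, -0.97, 100], [0, 0, 4, 0, 0, -0.97, 100], [0, 0, 4, 0, 0, -0.97, 100], [0, 0, 0, 0, 0, -0.97, 100]])

```text
clock: 6.97
position: [0.4359, -0.0668, 0.1097]
tool_rot: [-3.141, 0.001, -2.756]
force: [-0.8, -0.8, -0.8]
grip_width: 0.0521
```

Call:
carry_out(targets=[[0, 0, 0, 0, 0, -0.97, 100], [0, 0, 0, 0, 0, 0, 100]])

```text
clock: 7.13
position: [0.4362, -0.0669, 0.1102]
tool_rot: [-3.14, 0.001, -2.654]
force: [0.0, 0.3, -0.3]
grip_width: 0.052
```

```bash
python3 - <<'E'
from h import *
s=bot.observe();f=bot.grab_frame("wrist");T=tool(s)@f["T_tool_cam"];W=pts(f,T)
print(s["clock"],s["grip_width"],s["tool_rot"],s["qpos"].round(2))
blobs(W,.019,.05,.3,.5,-.11,.12,200)
to(s,.436,-.059,.019,118)
E
```

```text
7.1333 0.05198248189265529 [-3.14035760e+00  1.06151517e-03 -2.65417743e+00] [ 0.06  0.43 -0.05  2.17  0.04  0.53  2.03]
2125 [334. 213.] [[435.4, -59.6], [37.4, 29.9], 27.6] 0.0348
shift mm [-3.4  7.2 91.2] pos [ 0.4362 -0.0669  0.1102]
pinch 117.9 turn z units -0.01
```

Call:
carry_out(targets=[[-3, 7, 25, 0, 0, 0, 100], [0, 0, 25, 0, 0, 0, 100], [0, 0, 22, 0, 0, 0, 100], [0, 0, 18, 0, 0, 0, 100], [0, 0, 0, 0, 0, 0, 100]])

```text
clock: 7.6
position: [0.434, -0.0587, 0.0173]
tool_rot: [3.141, -0.003, -2.662]
force: [-0.8, 0.8, -0.5]
grip_width: 0.0516
```

Call:
carry_out(targets=[[0, 0, 0, 0, 0, 0, 255], [0, 0, 0, 0, 0, 0, 255], [0, 0, 0, 0, 0, 0, 255], [0, 0, 0, 0, 0, 0, 255], [0, 0, 0, 0, 0, 0, 255]])

```text
clock: 8.02
position: [0.4359, -0.0585, 0.0205]
tool_rot: [-3.14, 0.002, -2.659]
force: [-1.3, 0.4, 14.1]
grip_width: 0.0289
```

Call:
carry_out(targets=[[0, 0, -30, 0, 0, 0, 255], [0, 0, -35, 0, 0, 0.97, 255], [0, 0, -35, 0, 0, 0.97, 255], [0, 0, -30, 0, 0, 0.97, 255], [0, 0, 0, 0, 0, 0.97, 255]])

```text
clock: 8.43
position: [0.4374, -0.0585, 0.1548]
tool_rot: [3.141, 0.008, -3.071]
force: [2.1, -0.8, 0.5]
grip_width: 0.0288
```

Call:
carry_out(targets=[[0, 0, 0, 0, 0, 0.97, 255], [0, 0, 0, 0, 0, 0.97, 255], [0, 0, 0, 0, 0, 0.97, 255], [0, 0, 0, 0, 0, 0.97, 255], [0, 0, 0, 0, 0, 0.97, 255]])

```text
clock: 8.85
position: [0.4353, -0.0583, 0.1501]
tool_rot: [3.141, 0.001, 2.705]
force: [0.8, -0.1, 0.1]
grip_width: 0.029
```

Call:
carry_out(targets=[[0, 0, 0, 0, 0, 0.97, 255], [0, 0, 0, 0, 0, 0.97, 255], [0, 0, 0, 0, 0, 0.97, 255], [0, 0, 0, 0, 0, 0.97, 255], [0, 0, 0, 0, 0, 0, 255]])

```text
clock: 9.27
position: [0.4353, -0.0582, 0.1499]
tool_rot: [3.141, 0.0, 2.299]
force: [-0.3, 0.9, -0.2]
grip_width: 0.0289
```

```bash
python3 - <<'E'
from h import *
s=bot.observe()
print(s["clock"],s["grip_width"],s["tool_rot"],s["qpos"].round(2))
to(s,.444,-.339,.15,42)
E
```

```text
9.2667 0.028918122651567003 [3.14065802e+00 3.68472664e-04 2.29896855e+00] [-0.25  0.37  0.31  2.16 -0.19  0.63  0.93]
shift mm [-2.154e+02 -1.803e+02 -2.000e-01] pos [ 0.4353 -0.0582  0.1499]
pinch 41.7 turn z units -0.05
```

Call:
carry_out(targets=[[-31, -26, 0, 0, 0, 0, 255], [-31, -26, 0, 0, 0, 0, 255], [-31, -26, 0, 0, 0, 0, 255], [-31, -26, 0, 0, 0, 0, 255], [-31, -26, 0, 0, 0, 0, 255]])

```text
clock: 9.68
position: [0.4422, -0.2625, 0.1499]
tool_rot: [3.141, 0.001, 2.308]
force: [0.9, 0.4, -0.3]
grip_width: 0.0288
```

Call:
carry_out(targets=[[-31, -26, 0, 0, 0, 0, 255], [-29, -24, 0, 0, 0, 0, 255], [0, 0, 0, 0, 0, 0, 255], [0, 0, 0, 0, 0, 0, 255]])

```text
clock: 10.02
position: [0.4446, -0.3406, 0.1495]
tool_rot: [-3.141, 0.0, 2.304]
force: [0.7, 0.3, -0.8]
grip_width: 0.0289
```

```bash
python3 - <<'E'
from h import *
s=bot.observe();f=bot.grab_frame("wrist");save(f,"w5.png")
print(s["clock"],s["grip_width"],s["tool_rot"],s["qpos"].round(2))
to(s,.444,-.339,.038)
E
```

```text
10.0167 0.028866241788940036 [-3.14141759e+00  4.93461355e-04  2.30401983e+00] [ 0.32  0.54  0.31  1.86 -0.23  0.77  1.49]
shift mm [  1.7   0.7 111.5] pos [ 0.4446 -0.3406  0.1495]
```

View pics/w5.png

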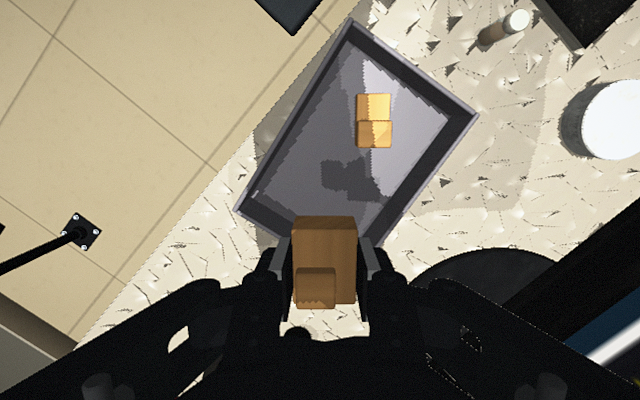

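Offcut_a lies in the bin at (373,120). Offcut_b is in the fingers at (325,260), above the free half. I'll release it and then travel back to the rack.

Call:
carry_out(targets=[[2, 0, 30, 0, 0, 0, 255], [0, 0, 30, 0, 0, 0, 255], [0, 0, 30, 0, 0, 0, 255], [0, 0, 21, 0, 0, 0, 255], [0, 0, 0, 0, 0, 0, 255]])

```text
clock: 10.48
position: [0.4429, -0.3343, 0.0352]
tool_rot: [-3.141, -0.005, 2.308]
force: [-0.7, 0.3, 0.5]
grip_width: 0.0289
```

Call:
carry_out(targets=[[0, 0, 0, 0, 0, 0, 120], [0, 0, 0, 0, 0, 0, 120], [0, 0, 0, 0, 0, 0, 120], [0, 0, -30, 0, 0, 0, 120], [0, 0, -35, 0, 0, 0, 120]])

```text
clock: 10.9
position: [0.4434, -0.3364, 0.1039]
tool_rot: [-3.141, -0.002, 2.305]
force: [0.0, -0.3, 0.1]
grip_width: 0.0452
```

Call:
carry_out(targets=[[0, 0, -35, 0, 0, 0, 185], [0, 0, -35, 0, 0, 0, 185], [0, 0, -20, 0, 0, 0, 185], [0, 0, 0, 0, 0, 0, 185], [0, 0, 0, 0, 0, 0, 185]])

```text
clock: 11.32
position: [0.4448, -0.3372, 0.1956]
tool_rot: [3.14, 0.004, 2.305]
force: [-0.3, 0.9, -0.2]
grip_width: 0.0235
```

```bash
python3 - <<'E'
from h import *
s=bot.observe();f=bot.grab_frame("wrist");save(f,"w6.png")
print(s["clock"],s["grip_width"],s["tool_rot"],s["qpos"].round(2))
to(s,.4717,.338,.19,68.4)
W=pts(f,tool(s)@f["T_tool_cam"]);c=f["color"].astype(int)
m=(c[...,0]-c[...,2]>50)&(W[...,0]>.37)&(W[...,0]<.51)&(W[...,1]<-.2)&(W[...,2]<.06)
n,l,st,ce=cv2.connectedComponentsWithStats(m.astype(np.uint8))
for i in range(1,n):
    if st[i,4]>60: p=W[l==i]-[.439,-.304,.004];print(st[i,4],p.mean(0).round(3),p.max(0).round(3),p.min(0).round(3))
E
```

```text
11.3167 0.02348009286900554 [3.13990206 0.00360937 2.30509814] [ 0.29  0.48  0.34  1.83 -0.21  0.86  1.47]
shift mm [483.2 472.4   4.6] pos [ 0.4448 -0.3372  0.1956]
pinch 42.1 turn z units -4.39
1347 [-0.007  0.038  0.021] [0.017 0.062 0.03 ] [-0.031  0.013  0.009]
995 [ 0.005 -0.033  0.023] [ 0.027 -0.011  0.03 ] [-0.017 -0.061 -0.001]
```

Both offcuts are in the bin. Next I'll move to the rack with the fingers 23 mm open.

Call:
carry_out(targets=[[28, 28, 0, 0, 0, 0, 185], [28, 28, 0, 0, 0, 0, 185], [28, 28, 0, 0, 0, 0, 185], [28, 28, 0, 0, 0, 0, 185], [28, 28, 0, 0, 0, 0, 185]])

```text
clock: 11.78
position: [0.4535, -0.1375, 0.1927]
tool_rot: [-3.141, -0.001, 2.304]
force: [1.5, -0.2, 0.9]
grip_width: 0.0235
```

Call:
carry_out(targets=[[28, 28, 0, 0, 0, 0, 185], [28, 28, 0, 0, 0, 0, 185], [28, 28, 0, 0, 0, 0, 185], [28, 28, 0, 0, 0, 0, 185], [28, 28, 0, 0, 0, 0, 185]])

```text
clock: 12.2
position: [0.4637, 0.0603, 0.1929]
tool_rot: [-3.141, -0.0, 2.305]
force: [1.3, -0.8, 0.7]
grip_width: 0.0235
```

Call:
carry_out(targets=[[28, 28, 0, 0, 0, 0, 185], [28, 28, 0, 0, 0, 0, 185], [28, 28, 0, 0, 0, 0, 185], [28, 28, 0, 0, 0, 0, 185], [28, 28, 0, 0, 0, 0, 185]])

```text
clock: 12.62
position: [0.4739, 0.258, 0.1926]
tool_rot: [-3.14, -0.0, 2.305]
force: [0.7, -0.2, -0.1]
grip_width: 0.0235
```

Call:
carry_out(targets=[[28, 24, 0, 0, 0, -0.88, 185], [0, 0, 0, 0, 0, -0.88, 185], [0, 0, 10, 0, 0, -0.88, 185], [0, 0, 10, 0, 0, -0.88, 185], [0, 0, 10, 0, 0, -0.88, 185]])

```text
clock: 13.03
position: [0.4732, 0.293, 0.1621]
tool_rot: [-3.141, -0.001, 2.771]
force: [0.5, -0.6, -0.4]
grip_width: 0.0235
```

Call:
carry_out(targets=[[0, 0, 20, 0, 0, 0, 185], [0, 0, 0, 0, 0, 0, 185], [0, 0, 0, 0, 0, 0, 185]])

```text
clock: 13.28
position: [0.4732, 0.2924, 0.1424]
tool_rot: [-3.139, -0.001, 2.764]
force: [-0.1, -0.6, 1.4]
grip_width: 0.0238
```

```bash
python3 - <<'E'
from h import *
s=bot.observe();f=bot.grab_frame("wrist");save(f,"w7.png")
print(s["clock"],s["grip_width"],s["tool_rot"],s["qpos"].round(2))
W=pts(f,tool(s)@f["T_tool_cam"]);blobs(W,.034,.045,.38,.52,.24,.39,100);blobs(W,.018,.034,.38,.52,.24,.39,20)
blobs(W,.008,.045,.35,.54,.22,.39,100)
to(s,.4717,.338,.019,68.4)
E
```

```text
13.2833 0.023759553474334255 [-3.13922440e+00 -1.44354808e-03  2.76441630e+00] [-0.73  0.53  0.09  1.87 -0.07  0.75  0.6 ]
1032 [293. 153.] [[428.5, 282.7], [8.5, 75.3], 68.6] 0.0392
1011 [336. 152.] [[441.1, 314.3], [8.1, 75.2], 68.6] 0.0392
906 [378. 160.] [[458.3, 343.7], [8.3, 64.9], 68.2] 0.0391
413 [374. 139.] [[453.3, 345.1], [8.7, 76.1], 67.2] 0.0273
164 [299. 150.] [[429.7, 286.7], [0.9, 73.7], 68.3] 0.0269
30 [330. 158.] [[443.1, 308.5], [0.2, 23.8], 68.4] 0.029
13610 [335. 149.] [[441.2, 314.0], [108.3, 93.6], 68.4] 0.021
shift mm [ 18.   42.2 123.4] pos [0.4732 0.2924 0.1424]
pinch 68.4 turn z units -0.0
```

View pics/w7.png

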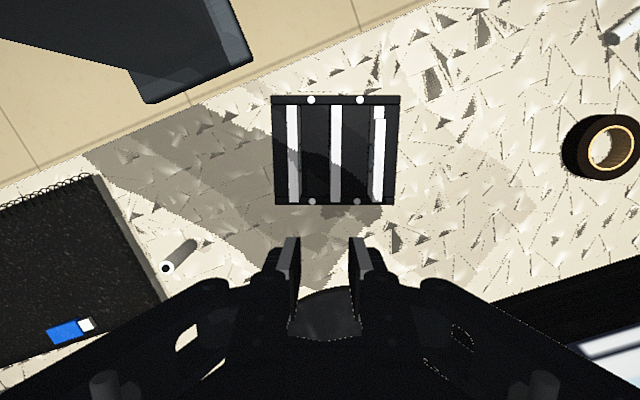

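The notch is visible at (380,112), on the near end of the left-slot plate. I'll align over its far half.

Call:
carry_out(targets=[[9, 21, 0, 0, 0, 0, 185], [9, 21, 0, 0, 0, 0, 185], [0, 0, 30, 0, 0, 0, 185], [0, 0, 30, 0, 0, 0, 185], [0, 0, 0, 0, 0, 0, 185]])

```text
clock: 13.75
position: [0.4706, 0.3378, 0.0799]
tool_rot: [-3.137, -0.002, 2.766]
force: [-0.9, -1.5, -1.2]
grip_width: 0.0236
```

Call:
carry_out(targets=[[0, 0, 0, 0, 0, 0, 185]])

```text
clock: 13.83
position: [0.4723, 0.3383, 0.0835]
tool_rot: [-3.14, -0.001, 2.765]
force: [0.4, 0.4, -1.0]
grip_width: 0.0231
```

```bash
python3 - <<'E'
from h import *
s=bot.observe();f=bot.grab_frame("wrist")
print(s["clock"],s["grip_width"],s["tool_rot"],s["qpos"].round(2))
W=pts(f,tool(s)@f["T_tool_cam"]);blobs(W,.034,.045,.38,.52,.24,.39,100)
to(s,.4722,.338,.0195,68.4)
E
```

```text
13.8333 0.023137102571961346 [-3.13990110e+00 -6.28736516e-04  2.76485207e+00] [-0.78  0.65  0.08  1.83 -0.08  0.66  0.54]
1841 [216. 190.] [[428.3, 282.8], [9.0, 75.7], 68.1] 0.0389
1648 [271. 189.] [[440.9, 314.2], [8.4, 75.9], 68.4] 0.0391
1367 [325. 199.] [[458.3, 343.9], [8.2, 66.3], 68.1] 0.0393
shift mm [-0.1 -0.2 64. ] pos [0.4723 0.3383 0.0835]
pinch 68.4 turn z units 0.0
```

Call:
carry_out(targets=[[0, 0, 20, 0, 0, 0, 185], [0, 0, 20, 0, 0, 0, 185], [0, 0, 15, 0, 0, 0, 185], [0, 0, 6, 0, 0, 0, 185], [0, 0, 0, 0, 0, 0, 185]], force=50)

```text
clock: 14.3
position: [0.4729, 0.3386, 0.0229]
tool_rot: [3.141, 0.0, 2.765]
force: [0.2, 0.1, -0.5]
grip_width: 0.0232
```

Call:
carry_out(targets=[[0, 0, 0, 0, 0, 0, 255], [0, 0, 0, 0, 0, 0, 255], [0, 0, 0, 0, 0, 0, 255], [0, 0, 0, 0, 0, 0, 255], [0, 0, 0, 0, 0, 0, 255]])

```text
clock: 14.72
position: [0.4734, 0.3392, 0.024]
tool_rot: [3.14, 0.001, 2.765]
force: [-0.3, -1.2, 8.8]
grip_width: 0.0068
```

Call:
carry_out(targets=[[0, 0, -10, 0, 0, 0, 255], [0, 0, -15, 0, 0, 0, 255], [0, 0, -20, 0, 0, 0, 255], [0, 0, -20, 0, 0, 0, 255], [0, 0, -20, 0, 0, 0, 255]])

```text
clock: 15.13
position: [0.4727, 0.3387, 0.1096]
tool_rot: [3.141, 0.0, 2.765]
force: [0.5, 0.1, -0.8]
grip_width: 0.0065
```

Call:
carry_out(targets=[[0, 0, -40, 0, 0, 0, 255], [0, 0, -40, 0, 0, 0, 255], [0, 0, -40, 0, 0, 0, 255], [0, 0, -25, 0, 0, 0, 255], [0, 0, 0, 0, 0, 0, 255]])

```text
clock: 15.55
position: [0.4742, 0.3397, 0.2594]
tool_rot: [3.134, 0.004, 2.765]
force: [0.2, -0.5, -1.2]
grip_width: 0.0067
```

```bash
python3 - <<'E'
from h import *
s=bot.observe();f=bot.grab_frame("wrist");save(f,"w8.png")
print(s["clock"],s["grip_width"],s["tool_rot"],s["qpos"].round(2))
W=pts(f,tool(s)@f["T_tool_cam"]);blobs(W,.034,.045,.38,.52,.24,.39,100)
to(s,.45,-.002,.25)
E
```

```text
15.55 0.0066549116833665815 [3.13352221 0.00402242 2.7648168 ] [-0.81  0.42  0.12  1.69 -0.06  1.02  0.52]
488 [263. 156.] [[428.4, 282.7], [8.4, 74.1], 68.3] 0.0391
463 [292. 156.] [[441.0, 314.4], [8.1, 74.1], 68.4] 0.0392
shift mm [-103.2 -326.7    7.1] pos [0.4742 0.3397 0.2594]
```

View pics/w8.png

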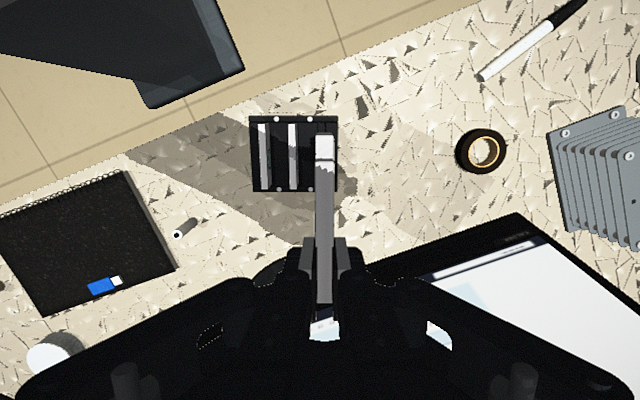

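The plate is held by its plain half, with the notch end at (325,140), and both blanks are still in the rack. Next I'll carry it over the notebook, then tip it.

Call:
carry_out(targets=[[-10, -25, 0, 0, 0, 0, 255], [-15, -38, 0, 0, 0, 0, 255], [-15, -38, 0, 0, 0, 0, 255], [-15, -38, 0, 0, 0, 0, 255], [-15, -38, 0, 0, 0, 0, 255]])

```text
clock: 16.02
position: [0.4716, 0.1463, 0.2522]
tool_rot: [-3.141, -0.0, 2.766]
force: [1.3, 0.0, -0.2]
grip_width: 0.0067
```

Call:
carry_out(targets=[[-15, -38, 0, 0, 0, 0, 255], [-15, -38, 0, 0, 0, 0, 255], [-15, -38, 0, 0, 0, 0, 255], [-10, -30, 0, 0, 0, 0, 255], [-6, -16, 0, 0, 0, 0, 255]])

```text
clock: 16.43
position: [0.4693, -0.0269, 0.2524]
tool_rot: [-3.141, -0.0, 2.761]
force: [0.5, -0.4, -0.7]
grip_width: 0.0067
```

Call:
carry_out(targets=[[0, 0, 0, -0.9, 0, 0, 255], [0, 0, 0, -0.9, 0, 0, 255], [0, 0, 0, -0.9, 0, 0, 255], [0, 0, 0, -0.9, 0, 0, 255], [0, 0, 0, 0, 0, 0, 255]])

```text
clock: 16.85
position: [0.4694, -0.0257, 0.2519]
tool_rot: [2.759, -0.0, 2.76]
force: [-0.3, -1.8, -2.0]
grip_width: 0.0065
```

```bash
cat >> h.py <<'E'
def chk():
    s=bot.observe();T=tool(s);L=T@[.046,.004,.004,1];print(s["clock"],"w",s["grip_width"],"q",s["qpos"].round(2),"rot",s["tool_rot"].round(3))
    print("tcp",T[:3,3].round(3),"label",L[:3].round(3),"from nb",(L[:2]-[.449,-.002]).round(3),"normal deg from up",np.degrees(np.arccos(T[2,1])).round(1),"tz",T[:3,2].round(2))
E
python3 -c "
from h import *
chk()"
```

```text
16.85 w 0.006475126886450297 q [ 0.04  0.24  0.17  2.06 -0.57  0.86  1.77] rot [ 2.759 -0.     2.76 ]
tcp [ 0.469 -0.026  0.252] label [ 0.429 -0.004  0.25 ] from nb [-0.02  -0.002] normal deg from up 68.1 tz [ 0.14  0.35 -0.93]
```

Call:
carry_out(targets=[[0, 0, 0, -0.9, 0, 0, 255], [0, 0, 0, -0.9, 0, 0, 255], [0, 0, 0, -0.9, 0, 0, 255], [0, 0, 0, 0, 0, 0, 255]])

```text
clock: 17.18
position: [0.4693, -0.0246, 0.251]
tool_rot: [2.479, -0.003, 2.762]
force: [-0.5, -0.9, -1.9]
grip_width: 0.0068
```

```bash
python3 -c "
from h import *
chk()"
```

```text
17.1833 w 0.006836296541733159 q [ 0.27  0.32  0.11  2.1  -0.9   0.96  2.19] rot [ 2.479 -0.003  2.762]
tcp [ 0.469 -0.025  0.251] label [ 0.429 -0.002  0.25 ] from nb [-0.02 -0.  ] normal deg from up 52.0 tz [ 0.23  0.57 -0.79]
```

Call:
carry_out(targets=[[0, 0, 0, -0.5, -0.5, 0.65, 255], [0, 0, 0, -0.5, -0.5, 0.65, 255], [0, 0, 0, -0.5, -0.55, 0.6, 255], [0, 0, 0, -0.5, -0.6, 0.55, 255], [0, 0, 0, 0, 0, 0, 255]])

```text
clock: 17.6
position: [0.4689, -0.0221, 0.2487]
tool_rot: [2.318, -0.022, 2.489]
force: [0.7, -0.1, -0.0]
grip_width: 0.0065
```

```bash
python3 -c "
from h import *
chk()"
```

```text
17.6 w 0.006528467238193355 q [ 0.48  0.31 -0.05  2.26 -1.23  0.85  2.33] rot [ 2.318 -0.022  2.489]
tcp [ 0.469 -0.022  0.249] label [0.436 0.01  0.25 ] from nb [-0.013  0.012] normal deg from up 42.8 tz [ 0.43  0.59 -0.68]
```

The label is now 43° from up and over the notebook centre. I'll let it settle, then check.

Call:
carry_out(targets=[[0, 0, 0, 0, 0, 0, 255], [0, 0, 0, 0, 0, 0, 255], [0, 0, 0, 0, 0, 0, 255], [0, 0, 0, 0, 0, 0, 255], [0, 0, 0, 0, 0, 0, 255]])

```text
clock: 18.02
position: [0.4704, -0.0225, 0.2493]
tool_rot: [2.317, -0.018, 2.491]
force: [0.1, 0.6, 0.1]
grip_width: 0.0066
```

```bash
python3 - <<'E'
from h import *
chk();s=bot.observe();print(abs(s["qd"]).max(),s["force"].round(1))
f=bot.grab_frame("wrist");g=bot.grab_frame("side")
a=f["color"];b=cv2.resize(g["color"][110:310,240:440],(400,400),interpolation=cv2.INTER_CUBIC)
cv2.imwrite("pics/fin.png",np.hstack([a[:,120:520],b])[...,::-1])
W=pts(g)
c=W[110:310,240:440].reshape(-1,3);m=(c[:,2]>.03)&(c[:,0]>.36)&(c[:,0]<.52)&(c[:,1]>.24)&(c[:,1]<.4)&(c[:,2]<.045);print("blank tops",m.sum(),c[m].mean(0))
E
```

```text
18.0167 w 0.006554082489283874 q [ 0.47  0.31 -0.04  2.26 -1.23  0.85  2.33] rot [ 2.317 -0.018  2.491]
tcp [ 0.47  -0.023  0.249] label [0.437 0.01  0.25 ] from nb [-0.012  0.012] normal deg from up 42.7 tz [ 0.44  0.59 -0.68]
0.011762927667651012 [0.1 0.6 0.1]
blank tops 210 [0.43525648 0.3034271  0.03639362]
```

View pics/fin.png

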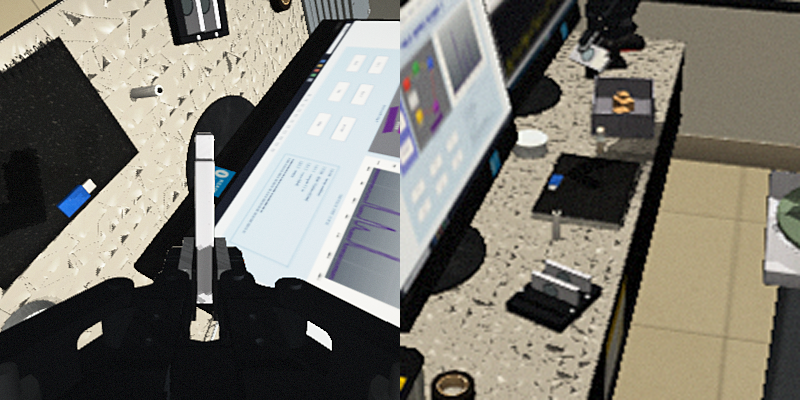

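The left half shows the plate held straight with its notch end free at (205,140). The right half shows the two blanks in the rack (560,280), both offcuts in the bin (625,100), the stick on the notebook and the post upright. The arm is still, so I'm handing in.

```bash
python3 -c "
from h import *
print(bot.job_done());chk()"
```

```text
the job is handed in; nothing more can be done
None
the job is handed in; nothing more can be done
```

I put both offcuts in the bin and let go of them. I then drew the notched plate from the left slot by its plain half, and I handed the job in at about 18 s with the arm holding it over the notebook.

The last checks, made just before handing in:
- **Label position:** by my calculation it is about 17 mm from the notebook centre seen from above, and 0.25 m above the table.
- **Label tilt:** the label face is 43° from straight up, inside the 45° asked for but with little to spare. I stopped there because joint 5 was at -1.23, close to its -1.26 limit.
- **Grip and stillness:** the arm was at rest. The finger opening reads a steady 6.6 mm for the 8 mm plate; the gauge read about 1 mm low on both offcuts too.
- **Rest of the scene:** the final pictures show both offcuts in the bin, both blanks in the rack, and the memory stick and post in place. I did not measure the vial, tin, tape or lens tube again at the end.

No check failed. The fingertips did press on the notebook with about 13 N and 14 N while closing on the offcuts, and I read about 9 N upward force while gripping the plate.

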